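# Send the finial tray past the spring gate

## Task

Press the gate's long treadle down with one fingertip and, keeping it down, push the tray of polished finials along the chute with the other finger, past the open gate, until the tray is fully home against the end stop. Then let go of the treadle so the gate springs shut behind the tray. Only push: do not pick up the tray, do not let the gate and the tray knock together, and leave everything else on the bench where it is.

Things in the scene. Friction and masses are not known exactly. Their poses are not given: they have to be found in the camera images.
- chute: Straight aluminium chute fixed on the bench. Origin on the bench surface, on the chute's centre line, in the plane of the gate tongue. x = direction of travel (roughly to the robot's left), y across (roughly towards the robot), z up. Base plate x -220 to +176, y -62 to +50 mm; floor 14 above the bench; two walls, inner faces at y = +38 and -38, 5 thick, tops 40 above the bench; open at x = -214.
- stop (a point): Middle of the inner face of the dark steel end stop across the chute's far end: chute x = +170, y = 0, 32 mm above the bench. The stop is 36 high (top 50 above the bench).
- tray: Grey tray in the chute, 110 long (own x, along the travel) x 70 wide x 44 mm high, flat upright end faces, three polished finials fixed inside rising to 70 above its underside (nearest 33 from the rear face). Origin: centre of its underside. 0.3 to 0.6 kg. Starts on the chute floor, its front 15 to 60 before the tongue. Fully home: front face on the end stop, origin at chute x = +115, rear face 60 beyond the gate.
- gate (a joint): Angle of the steel spring gate (rad): 0 shut, 0.65 fully open (stop). A rocker hinged on a line along the chute at chute y = -50, 30 mm above the bench: tongue on the chute side, treadle on the other. Pressing the treadle down swings the tongue up and out over the wall; from about 0.38 it clears the tray. Springs shut when let go; about 3 to 6 N on the treadle holds it open.
- treadle (a point): Centre of the treadle's top face. Flat steel bar 295 long (chute x -225 to +70), 28 wide, 6 mm thick, on the side of the chute away from the robot, at chute y = -92. Top centre about 47 above the bench when shut (sloping up outward 0.32 rad), about 19 when fully open (sloping down outward 0.33 rad). A fingertip may press it anywhere along its length and slide along it.
- tongue_tip (a point): Lower inner corner of the gate's tongue, a steel bar 6 mm thick along x at chute x = 0. Shut: at chute y = -12, 48 above the bench (tongue's top 62), blocking the tray, whose top is 58 above the bench. Open past 0.38 all of it lies at y below -20 and under 85 above the bench, so a finger at y above -12 passes beside it.
- spare_finial: Bystander: spare polished finial 60 high, 26 wide, standing beside the chute on the robot's side.
- compound_jar: Bystander: small jar 48 wide, 42 high, beside the chute on the robot's side.
- burr_stand: Bystander: wooden block 50 x 50 x 22 with six steel burrs up to 52 high, beside the chute on the robot's side.
- brass_brush: Bystander: brush lying beyond the chute, handle along its x axis.
- handpiece: Bystander: dark handpiece 22 wide, 150 long, lying beyond the chute.
- candlestick: Bystander: polished candlestick 125 high, foot 72 wide, standing to the left.
- parts_bin: Bystander: black open bin 150 x 110 x 55 to the right.
Mind the look-alikes: they are no part of the job. Leave any blue or orange look-alike of the tray alone.

How it is judged:
By the outcome, as a careful person would: the job done as asked, in the order asked, and still so for the second after the job is handed in, with the robot touching nothing.
It also fails if it takes over 38 s, if anything falls off the work surface, if the arm or the gripper's body presses on something with over 40 N, if the wrist force passes 120 N, or if a joint passes its speed limit or range.

## Robot

A 6-joint arm with a two-finger parallel gripper is mounted at the origin on the work surface. World frame = base frame: x ahead of the robot, y to its left, z up, the work surface at z = 0. Lengths are in m, angles in degrees, forces in N, time in s.
With the tool pointing down it reaches from about 0.4 to 0.825 m from the base axis. Payload 7 kg.
Tool frame: the origin (TCP) lies midway between the tips of the shut fingers; the grasp point (between the pads) lies 19 mm behind it; z points along the fingers, y is the line along which they close (so a half turn about z gives the same grasp; the last joint's range is limited). The gripper opens to 88 mm and grips with 3 to 60 N. Pads are 19 mm wide; open, the fingers measure 130 mm over their backs; the gripper's body (78 mm by 193 mm) begins 47 mm behind the grasp point.
Start: joints at [-51.732, 20.546, 0.682, 0, -70.136, -16.507], TCP at [0.25, -0.627, 0.227] pointing down, gripper open.
Joint ranges: [-176.03, 176.03], [-82.01, 121.73], [-58.28, 71.71], [-173.87, 95.51], [-174.79, -0.11], [-173.66, 173.66]. Speed limits (degrees/s): [136.94, 136.94, 172.46, 180, 180, 180].

## Interface

Orientations are given as [roll, pitch, yaw] about the fixed x, y, z axes, in that order (R = Rz(yaw) Ry(pitch) Rx(roll)).
In Python, from plant import ctrl gives the robot as it stands.
- The arm moves only by the tool arm_command, never from a script. Its argument "steps" is a list of rows, each an object with "translation": the shift along the tool's x, y, z in mm, a list of three; "rotation": the turn, a rotation vector about the tool's x, y, z in units of 5 degrees (1.0 is 5 degrees), a list of three; "claw": the finger opening in mm, from 0 to 87.6. In form: [{"translation": [x, y, z], "rotation": [rx, ry, rz], "claw": claw}, ...]. A call has 1 to 5 rows; each row is the pose to reach, as a shift and turn from the pose commanded when the call began, along the tool's axes at that moment; what a row does not reach only later rows make up. A row lasts 1/10 s, in which the tool goes at most 50 mm and 8.59 degrees, less where a joint would pass 70% of its speed; a pose out of reach is approached as far as the arm can. A call with a gripper value outside its range is refused whole. The fingers move at their own pace and stop on an object; the grip force is fixed at half the most. Time passes only in rows, so rows that repeat a pose let the fingers close. It gives the time, the measured TCP pose, the force, the opening and the grip force at its end, in the units of the state.
- ctrl.get_obs(): the state, without advancing time (a new reading comes with each control period).
- ctrl.snapshot(name): name is "side" or "top"; returns (picture, depth): 420x560x3 uint8, red, green, blue; 420x560 float32, m along the optical axis (not along the pixel's ray), 0 where there is no reading.
- ctrl.calibration(name): a dict with "vertical_fov" (degrees; the focal length in pixels is half the picture's height over the tangent of half this angle, whatever the lens; pixels are square), "cx", "cy" (the principal point, pixels), "k1" (the pictures are not rectified: a ray, as slopes to the right and down, at radius r is drawn at 1 + k1 r^2 times it, then the intrinsics apply), "rvec" (rotation vector, rad) and "tvec" (3), from world to camera coordinates, as OpenCV has them. Camera axes: x right, y down, z forward; pixel columns grow to the right and rows downward; lengths in m; the calibration is good to about 2 mm. A picture is of the moment at which its call begins. calibration takes no time and is no camera call.
- ctrl.close_job(): hands the job in; it is judged then, once.
The state is a dict: "clock": time; "joint_pos": joint angles; "qvel": joint speeds; "tau": joint torques, N m; "tool_pos": TCP position; "orientation": TCP orientation; "force": force on the tool from outside, world axes, zero at the start; "moment": the same for the moment, N m; "opening": finger opening in m; "gripper_force": force on a finger pad.
Only numpy, scipy, OpenCV 4.12 (cv2) and the standard library are available. Lean on these libraries where they do the work, as an engineer would, in place of code of your own. Each camera call takes 0.05 s, during which the arm holds its last target. There are 200 camera calls.

## Working session

There is one attempt and no reset: what is moved stays moved. The work goes in short steps, Python scripts to look and compute and a tool call to move; the robot and the scene stay as the last step left them, time stands still between calls to the robot, and variables do not carry over. Pictures are saved under pics/ and viewed, at most 10 in all, crops included, and the job is handed in when it is done.

Besides the shell and the picture viewer there is one more tool, called after "Request:" by a JSON object that holds its "api" and its "payload". arm_command: Moves the arm, as the interface text tells. Its arguments: {"type":"object","properties":{"steps":{"type":"array"}},"required":["steps"]}

```bash
mkdir -p pics
cat > h.py <<'E'
import numpy as np, cv2
from plant import ctrl
def cam(n):
    c=ctrl.calibration(n); f=210/np.tan(np.radians(c["vertical_fov"])/2)
    return c,f,cv2.Rodrigues(np.array(c["rvec"],float))[0],np.array(c["tvec"],float).ravel()
def cloud(n,d):
    c,f,R,t=cam(n); v,u=np.mgrid[0:420,0:560].astype(float)
    K=np.array([[f,0,c["cx"]],[0,f,c["cy"]],[0,0,1]])
    p=cv2.undistortPoints(np.stack([u,v],-1).reshape(-1,1,2),K,np.array([c["k1"],0,0,0.])).reshape(420,560,2)
    P=np.concatenate([p*d[...,None],d[...,None]],-1)
    return (P-t)@R
def snap(n,name):
    im,d=ctrl.snapshot(n); cv2.imwrite(f"pics/{name}.png",im[...,::-1]); np.savez(f"{name}.npz",im=im,d=d,P=cloud(n,d)); return im,d
E
python3 - <<'E'
from h import *
for n in("side","top"):
    im,d=snap(n,n+"0"); c,f,R,t=cam(n); print(n,c,-R.T@t)
print(ctrl.get_obs())
E
```

```text
side {'vertical_fov': 55.5696213419764, 'cx': 277.6008132028571, 'cy': 203.28035039600533, 'k1': -0.08195498135864174, 'rvec': array([ 0.30220008, -2.84731376,  1.14985846]), 'tvec': array([0.56672729, 0.11206953, 1.1089778 ])} [0.43468033 0.79140409 0.86504551]
top {'vertical_fov': 54.80800473871653, 'cx': 278.8865314703361, 'cy': 213.02984711224286, 'k1': -0.06652796479571445, 'rvec': array([ 2.18589554, -2.13511512,  0.13434424]), 'tvec': array([-0.00562673,  0.58346288,  1.18728027])} [0.43604367 0.01048104 1.24893999]
{'clock': 0.1, 'joint_pos': array([-5.17310523e+01,  2.05865022e+01,  6.40846059e-01, -1.77372506e-02,
       -7.01332577e+01, -1.65077142e+01]), 'qvel': array([ 0.08489582, -0.10558221,  0.15691677,  0.10560416, -0.02762599,
        0.07537213]), 'tau': array([-7.64376691e-04, -5.84163415e+01,  2.93753064e+01,  7.01565340e+00,
        1.01463767e-02, -8.30884323e-05]), 'tool_pos': array([ 0.25009118, -0.62652342,  0.22573956]), 'orientation': array([ 1.79919600e+02, -6.43708389e-03, -1.58244801e+02]), 'force': array([ 0.27851458,  0.14544273, -0.06000785]), 'moment': array([ 0.022917  , -0.00804485, -0.05411751]), 'gripper_force': 0.0, 'opening': 0.08777479517749237}
```

View pics/top0.png

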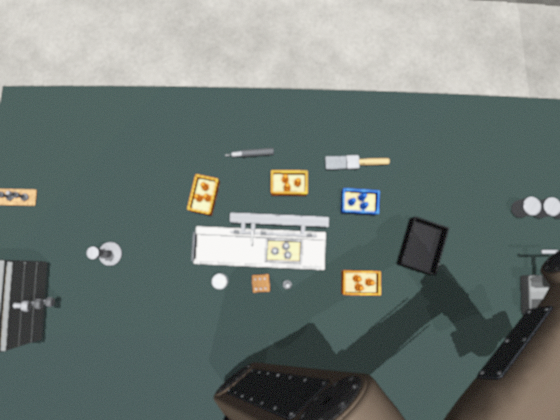

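View pics/side0.png

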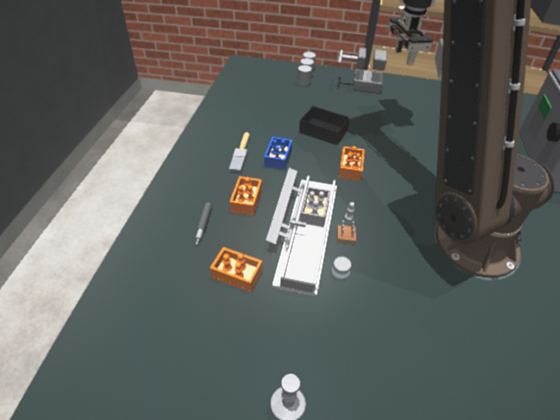

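Top view: the chute is at (260,248) and its end stop at the left, (194,245). The treadle bar is at (280,219) and the tongue at (252,235). Tray candidates: grey in the chute (283,251), blue (360,201), and orange at (203,195), (289,183) and (361,282). Only the grey one sits in the chute before the gate, so it fits. I'll confirm with a crop and fit the chute pose.

Run:
```python
from h import *
from scipy.optimize import minimize
from scipy.spatial import cKDTree
T=np.load("top0.npz"); S=np.load("side0.npz")
cv2.imwrite("pics/crop.png",cv2.resize(T["im"][200:300,180:340,::-1],None,fx=5,fy=5,interpolation=cv2.INTER_CUBIC))
P=T["P"]
for n,u,v in (("stopend",194,245),("open",326,250),("tray",283,251),("treadL",231,216),("treadR",328,221),("bench",300,310)): print(n,P[v,u].round(4))
# fit: pts above bench inside chute box; score by surface heights of known model
def model(x,y):
    z=np.zeros_like(x)
    z[(x>-220)&(x<176)&(y>-62)&(y<50)]=10
    z[(x>-214)&(x<176)&(abs(y)<38)]=14
    z[(x>-214)&(x<176)&(abs(y)>=38)&(abs(y)<43)]=40
    z[(x>170)&(x<176)&(abs(y)<43)]=50
    t=(x>-225)&(x<70)&(y>-105)&(y<-79); z[t]=47+np.tan(.32)*(-92-y[t])
    return z
for n,D in (("top",T),("side",S)):
    Q=D["P"].reshape(-1,3); o=P[251,260]
    Q=Q[(D["d"].ravel()>0)&(np.hypot(Q[:,0]-o[0],Q[:,1]-o[1])<.33)&(Q[:,2]<.09)]*1000
    # bench bias
    b=np.median(Q[abs(Q[:,2])<6][:,2]); print(n,"bench z",b)
    def c(p):
        a=np.radians(p[2]); dx=Q[:,0]-p[0]; dy=Q[:,1]-p[1]
        # travel dir angle a ; chute y = z cross x
        x=dx*np.cos(a)+dy*np.sin(a); y=-dx*np.sin(a)+dy*np.cos(a)
        return np.minimum(abs(Q[:,2]-b-model(x,y)),15).mean()
    best=min((( c((o[0]*1000+i,o[1]*1000+j,k)),(o[0]*1000+i,o[1]*1000+j,k)) for i in range(-40,41,5) for j in range(-60,90,5) for k in range(80,101,2)))
    r=min((minimize(c,best[1],method="Nelder-Mead",options=dict(initial_simplex=[np.array(best[1])+s*np.array(e) for e in((0,0,0),(6,0,0),(0,6,0),(0,0,2))])) for s in(1,-1,.5)),key=lambda r:r.fun); p=r.x; print(p,r.fun,best)
    a=np.radians(p[2]); dx=Q[:,0]-p[0]; dy=Q[:,1]-p[1]
    x=dx*np.cos(a)+dy*np.sin(a); y=-dx*np.sin(a)+dy*np.cos(a); z=Q[:,2]-b
    m=(abs(y)<33)&(x<-5)&(z>30); h=np.histogram(x[m],bins=np.arange(-220,0,5)); print("trayx",list(zip(h[1].astype(int),h[0])))
    for lo,hi,nm in((-110,-76,"tread"),):
        m=(y>lo)&(y<hi)&(z>25)&(x>-240)&(x<90); print(nm,np.percentile(x[m],[1,50,99]),np.percentile(y[m],[2,50,98]),np.median(z[m]))
    for s in(1,-1):
        m=(abs(s*y-40)<12)&(z>30)&(z<43)&(x>20)&(x<160)&(abs(y)<55); print("wall",s,np.median(y[m]),m.sum(),np.median(z[m]))
    m=(abs(y)<36)&(x>140)&(z>40); print("stop",np.percentile(x[m],[5,50,95]),np.median(z[m]))
```

```text
stopend [0.4805 0.2578 0.0468]
open [ 4.766e-01 -1.396e-01  2.000e-04]
tray [ 0.4697 -0.0069  0.0294]
treadL [0.5698 0.151  0.0462]
treadR [ 0.5666 -0.1451 -0.0016]
bench [ 2.932e-01 -6.280e-02 -1.000e-04]
top bench z 0.2996458060211409
[474.520892    86.76565379  88.56724413] 3.8358911075334237 (np.float64(3.8782989000291375), (np.float64(473.58747216423893), np.float64(87.88461802648682), 88))
trayx [(np.int64(-220), np.int64(0)), (np.int64(-215), np.int64(0)), (np.int64(-210), np.int64(0)), (np.int64(-205), np.int64(0)), (np.int64(-200), np.int64(0)), (np.int64(-195), np.int64(0)), (np.int64(-190), np.int64(0)), (np.int64(-185), np.int64(0)), (np.int64(-180), np.int64(0)), (np.int64(-175), np.int64(0)), (np.int64(-170), np.int64(0)), (np.int64(-165), np.int64(0)), (np.int64(-160), np.int64(0)), (np.int64(-155), np.int64(0)), (np.int64(-150), np.int64(27)), (np.int64(-145), np.int64(31)), (np.int64(-140), np.int64(20)), (np.int64(-135), np.int64(16)), (np.int64(-130), np.int64(20)), (np.int64(-125), np.int64(24)), (np.int64(-120), np.int64(20)), (np.int64(-115), np.int64(22)), (np.
[... 2023 characters left out ...]
 (np.int64(-75), np.int64(20)), (np.int64(-70), np.int64(31)), (np.int64(-65), np.int64(39)), (np.int64(-60), np.int64(13)), (np.int64(-55), np.int64(3)), (np.int64(-50), np.int64(7)), (np.int64(-45), np.int64(111)), (np.int64(-40), np.int64(82)), (np.int64(-35), np.int64(0)), (np.int64(-30), np.int64(0)), (np.int64(-25), np.int64(0)), (np.int64(-20), np.int64(0)), (np.int64(-15), np.int64(0)), (np.int64(-10), np.int64(0))]
tread [-219.64776822  -55.76470641   69.63155731] [-104.70518623  -91.55710905  -78.54503452] 46.38565796389064
wall 1 40.70181680752734 89 39.32840290702458
wall -1 -40.97576077267918 138 38.375817655055535
stop [170.43050012 174.3206221  177.09930803] 48.403855727772175
```

View pics/crop.png

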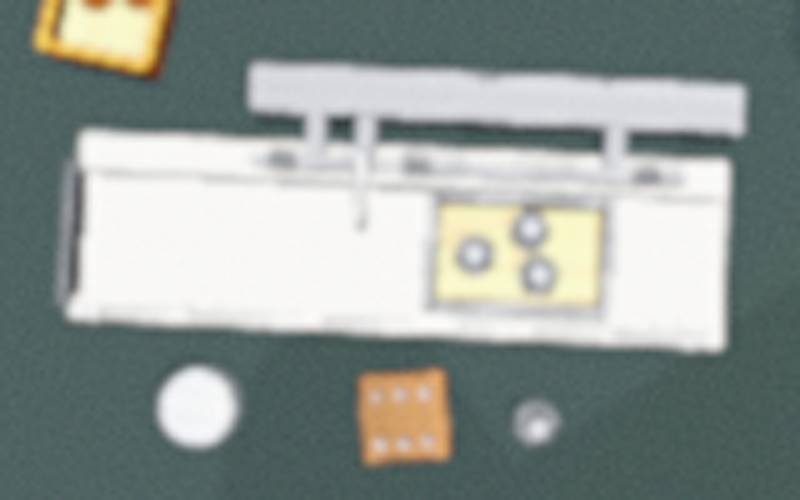

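The crop confirms the grey tray in the chute at crop (520,255). The tongue is ahead of it at (362,210) and the treadle is above. The chute origin is about (0.474, 0.088) with travel yaw 88.7°. The tray's rear face is at x ≈ -151.

```bash
cat > go.py <<'E'
import sys
from h import *
from scipy.spatial.transform import Rotation as Ro
# args: chute x, chute y, tip z (mm)
A=np.radians(88.7); O=np.array([474.,88.,0]); ex=np.array([np.cos(A),np.sin(A),0]); ey=np.array([-ex[1],ex[0],0])
o=ctrl.get_obs(); p=np.array(o["tool_pos"])*1000; R=Ro.from_euler("xyz",o["orientation"],degrees=True)
print("t",o["clock"],"chute",((p-O)@ex).round(1),((p-O)@ey).round(1),"z",p[2].round(1),"F",((o["force"]@ex),(o["force"]@ey),o["force"][2]),"op",o["opening"],"rpy",np.round(o["orientation"],2))
if len(sys.argv)>1:
    x,y,z=map(float,sys.argv[1:4]); g=O+x*ex+y*ey+np.array([0,0,z])
    G=Ro.from_euler("xyz",[180,0,-91.3],degrees=True)
    print("trans",R.inv().apply(g-p).round(1),"rot",(np.degrees((R.inv()*G).as_rotvec())/5).round(2))
E
python3 go.py -180 -42.5 200
```

```text
t 0.1 chute -719.4 207.6 z 225.7 F (np.float64(0.15172404299411435), np.float64(-0.27514318054788084), np.float64(-0.06000785425677668)) op 0.08777479517749237 rpy [ 1.7992e+02 -1.0000e-02 -1.5824e+02]
trans [-441.4  398.3   26.2] rot [ 1.000e-02  1.000e-02 -1.339e+01]
```

Request:
{"api": "arm_command", "payload": {"steps": [{"translation": [-441, 398, 26], "rotation": [0, 0, -13.4], "claw": 78}, {"translation": [-441, 398, 26], "rotation": [0, 0, -13.4], "claw": 78}, {"translation": [-441, 398, 26], "rotation": [0, 0, -13.4], "claw": 78}, {"translation": [-441, 398, 26], "rotation": [0, 0, -13.4], "claw": 78}, {"translation": [-441, 398, 26], "rotation": [0, 0, -13.4], "claw": 78}]}}

```text
clock: 0.6
tool_pos: [0.3607, -0.4008, 0.2153]
orientation: [180.0, 0.0, -114.9]
force: [1.2, 1.0, -1.2]
opening: 0.078
gripper_force: 0.0
```

```bash
python3 go.py -180 -42.5 200
```

```text
t 0.6 chute -491.3 102.2 z 215.3 F (np.float64(1.0453303370707694), np.float64(-1.1549838570888409), np.float64(-1.1656656760701773)) op 0.07796335815117805 rpy [ 1.7998e+02  1.0000e-02 -1.1494e+02]
trans [-343.2   -7.8   15.3] rot [ 0.    0.   -4.73]
```

Request:
{"api": "arm_command", "payload": {"steps": [{"translation": [-343, -8, 15], "rotation": [0, 0, -4.7], "claw": 78}, {"translation": [-343, -8, 15], "rotation": [0, 0, -4.7], "claw": 78}, {"translation": [-343, -8, 15], "rotation": [0, 0, -4.7], "claw": 78}, {"translation": [-343, -8, 15], "rotation": [0, 0, -4.7], "claw": 78}, {"translation": [-343, -8, 15], "rotation": [0, 0, -4.7], "claw": 78}]}}

```text
clock: 1.1
tool_pos: [0.4726, -0.1774, 0.2047]
orientation: [-180.0, 0.0, -91.8]
force: [1.7, -0.7, -0.7]
opening: 0.0778
gripper_force: 0.0
```

```bash
python3 go.py -180 -42.5 150
```

```text
t 1.1 chute -265.3 -4.6 z 204.7 F (np.float64(-0.662916730020206), np.float64(-1.7366055708653083), np.float64(-0.742708206488245)) op 0.07780978139720097 rpy [-1.7999e+02  1.0000e-02 -9.1750e+01]
trans [-85.6 -37.2  54.7] rot [-0.    0.   -0.09]
```

Request:
{"api": "arm_command", "payload": {"steps": [{"translation": [-80, -35, 50], "rotation": [0, 0, 0], "claw": 78}, {"translation": [-80, -35, 50], "rotation": [0, 0, 0], "claw": 78}, {"translation": [-80, -35, 50], "rotation": [0, 0, 0], "claw": 78}, {"translation": [-80, -35, 50], "rotation": [0, 0, 0], "claw": 78}]}}

```text
clock: 1.5
tool_pos: [0.5093, -0.0997, 0.1538]
orientation: [179.9, -0.0, -91.6]
force: [-0.7, -0.2, -0.6]
opening: 0.0779
gripper_force: 0.0
```

```bash
python3 go.py -180 -42.5 75
```

```text
t 1.5 chute -186.8 -39.6 z 153.8 F (np.float64(-0.18735818690842518), np.float64(0.6938919869084655), np.float64(-0.5920923547457515)) op 0.07791196885347121 rpy [ 1.7987e+02 -3.0000e-02 -9.1630e+01]
trans [-6.9 -3.  78.8] rot [ 0.03 -0.01 -0.07]
```

Request:
{"api": "arm_command", "payload": {"steps": [{"translation": [-5, -3, 40], "rotation": [0, 0, -0.06], "claw": 78}, {"translation": [-5, -3, 79], "rotation": [0, 0, -0.06], "claw": 78}, {"translation": [-5, -3, 79], "rotation": [0, 0, -0.06], "claw": 78}, {"translation": [-5, -3, 79], "rotation": [0, 0, -0.06], "claw": 78}]}}

```text
clock: 1.9
tool_pos: [0.5128, -0.0967, 0.0766]
orientation: [180.0, -0.0, -91.5]
force: [-0.2, 0.1, 1.3]
opening: 0.078
gripper_force: 0.0
```

```bash
python3 - <<'E'
from h import *
a,_=snap("side","s1"); b,_=snap("top","t1")
cv2.imwrite("pics/c1.png",np.hstack([cv2.resize(x,(400,500),interpolation=cv2.INTER_CUBIC) for x in(a[110:310,230:390],b[160:310,225:345])])[...,::-1])
E
python3 go.py -180 -42.5 24
```

```text
t 2.0 chute -183.3 -44.4 z 78.0 F (np.float64(-0.0077008176193978555), np.float64(-0.45879657810459507), np.float64(0.8837361865628509)) op 0.07801866166932152 rpy [-179.82    0.    -91.49]
trans [-3.3  2.1 54. ] rot [-0.04  0.   -0.04]
```

View pics/c1.png

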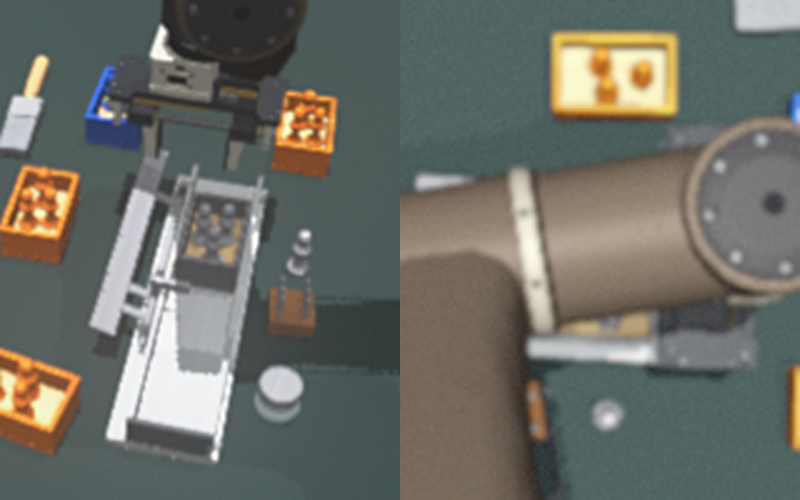

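The side crop shows the left finger at (152,140) over the treadle and the right finger at (232,150) behind the tray, inside the walls. Now pressing down.

Request:
{"api": "arm_command", "payload": {"steps": [{"translation": [0, 1, 15], "rotation": [0, 0, 0], "claw": 78}, {"translation": [0, 1, 30], "rotation": [0, 0, 0], "claw": 78}, {"translation": [0, 1, 40], "rotation": [0, 0, 0], "claw": 78}, {"translation": [0, 1, 50], "rotation": [0, 0, 0], "claw": 78}, {"translation": [0, 1, 50], "rotation": [0, 0, 0], "claw": 78}]}}

```text
clock: 2.5
tool_pos: [0.5135, -0.0955, 0.0261]
orientation: [-179.8, 0.0, -91.4]
force: [4.1, -1.1, 3.5]
opening: 0.0782
gripper_force: 2.2
```

```bash
python3 - <<'E'
from h import *
a,_=snap("side","s2"); 
cv2.imwrite("pics/c2.png",cv2.resize(a[150:300,240:360],(480,600),interpolation=cv2.INTER_CUBIC)[...,::-1])
E
python3 go.py 50 -42.5 26
```

```text
t 2.55 chute -182.6 -43.7 z 26.5 F (np.float64(-1.2778562451986843), np.float64(-4.806397600855055), np.float64(4.240722327200703)) op 0.07799942593680759 rpy [-1.7984e+02  1.0000e-02 -9.1440e+01]
trans [-232.6    1.8    0.5] rot [-0.03  0.   -0.03]
```

View pics/c2.png

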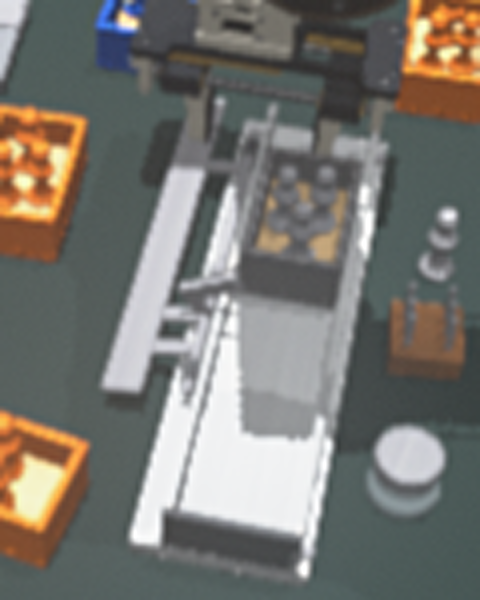

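The treadle is down: the tongue is raised over the wall at (210,290), and about 4 N is holding it. Next I push slowly.

Request:
{"api": "arm_command", "payload": {"steps": [{"translation": [-8, 0, 0], "rotation": [0, 0, 0], "claw": 78}, {"translation": [-16, 0, 0], "rotation": [0, 0, 0], "claw": 78}, {"translation": [-22, 0, 0], "rotation": [0, 0, 0], "claw": 78}, {"translation": [-27, 0, 0], "rotation": [0, 0, 0], "claw": 78}, {"translation": [-33, 0, 0], "rotation": [0, 0, 0], "claw": 78}]}}

```text
clock: 3.05
tool_pos: [0.5121, -0.0629, 0.0261]
orientation: [179.9, -0.1, -91.4]
force: [0.8, -8.2, 6.5]
opening: 0.0777
gripper_force: 4.6
```

```bash
python3 - <<'E'
from h import *
a,_=snap("side","s3"); 
cv2.imwrite("pics/c3.png",cv2.resize(a[150:300,240:360],(480,600),interpolation=cv2.INTER_CUBIC)[...,::-1])
E
python3 go.py 50 -42.5 26
```

```text
t 3.1 chute -149.2 -41.6 z 26.1 F (np.float64(-3.812990895090534), np.float64(0.13121167168592415), np.float64(6.0284271612350695)) op 0.0782750505214598 rpy [ 1.7995e+02 -5.0000e-02 -9.1420e+01]
trans [-1.992e+02 -5.000e-01 -1.000e-01] rot [ 0.01 -0.01 -0.02]
```

View pics/c3.png

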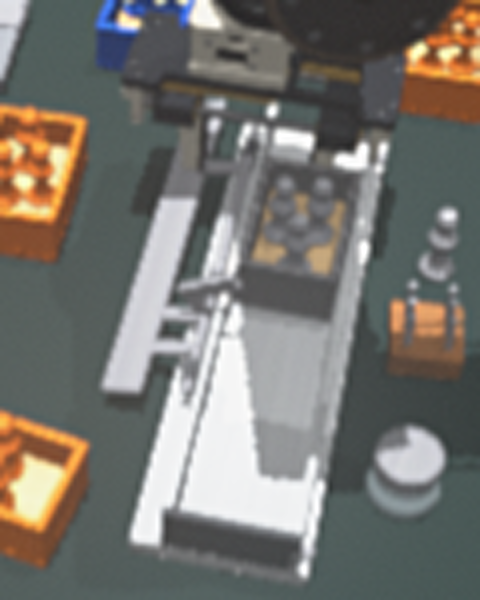

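The tray has moved about 10 mm and the gate is still open. I'll keep pushing.

Request:
{"api": "arm_command", "payload": {"steps": [{"translation": [-9, 0, 0], "rotation": [0, 0, 0], "claw": 78}, {"translation": [-18, 0, 0], "rotation": [0, 0, 0], "claw": 78}, {"translation": [-27, 0, 0], "rotation": [0, 0, 0], "claw": 78}, {"translation": [-36, 0, 0], "rotation": [0, 0, 0], "claw": 78}, {"translation": [-45, 0, 0], "rotation": [0, 0, 0], "claw": 78}]}}

```text
clock: 3.6
tool_pos: [0.5129, -0.018, 0.026]
orientation: [179.9, -0.1, -91.4]
force: [0.7, -8.1, 7.0]
opening: 0.0779
gripper_force: 4.9
```

```bash
python3 go.py 50 -42.5 26
```

```text
t 3.6 chute -105.1 -41.3 z 26.0 F (np.float64(-8.126138404167634), np.float64(-0.8880992659109538), np.float64(6.999842024209936)) op 0.07788451434005396 rpy [ 1.799e+02 -9.000e-02 -9.142e+01]
trans [-155.1   -0.9   -0.2] rot [ 0.02 -0.02 -0.02]
```

Request:
{"api": "arm_command", "payload": {"steps": [{"translation": [-10, -1, 0], "rotation": [0, 0, 0], "claw": 78}, {"translation": [-20, -1, 0], "rotation": [0, 0, 0], "claw": 78}, {"translation": [-30, -1, 0], "rotation": [0, 0, 0], "claw": 78}, {"translation": [-40, -1, 0], "rotation": [0, 0, 0], "claw": 78}, {"translation": [-50, -1, 0], "rotation": [0, 0, 0], "claw": 78}]}}

```text
clock: 4.1
tool_pos: [0.5148, 0.0316, 0.026]
orientation: [179.9, -0.1, -91.4]
force: [0.6, -10.2, 8.4]
opening: 0.0778
gripper_force: 5.4
```

```bash
python3 go.py 50 -42.5 26
```

```text
t 4.1 chute -55.4 -42.1 z 26.0 F (np.float64(-10.165598340472506), np.float64(-0.8173412003070262), np.float64(8.39202212469676)) op 0.07779479761765935 rpy [ 1.7987e+02 -1.3000e-01 -9.1420e+01]
trans [-105.4   -0.2   -0.3] rot [ 0.03 -0.03 -0.02]
```

Request:
{"api": "arm_command", "payload": {"steps": [{"translation": [-10, 0, 0], "rotation": [0, 0, 0], "claw": 78}, {"translation": [-20, 0, 0], "rotation": [0, 0, 0], "claw": 78}, {"translation": [-30, 0, 0], "rotation": [0, 0, 0], "claw": 78}, {"translation": [-40, 0, 0], "rotation": [0, 0, 0], "claw": 78}, {"translation": [-50, 0, 0], "rotation": [0, 0, 0], "claw": 78}]}}

```text
clock: 4.6
tool_pos: [0.5157, 0.0811, 0.0259]
orientation: [179.8, -0.2, -91.4]
force: [0.1, -10.6, 10.1]
opening: 0.0781
gripper_force: 5.9
```

```bash
python3 - <<'E'
from h import *
a,_=snap("side","s4"); 
cv2.imwrite("pics/c4.png",cv2.resize(a[150:300,240:360],(480,600),interpolation=cv2.INTER_CUBIC)[...,::-1])
E
python3 go.py 50 -42.5 26
```

```text
t 4.65 chute -4.5 -42.3 z 25.9 F (np.float64(-3.2151576731404496), np.float64(1.1067761550154358), np.float64(5.906673005440059)) op 0.07832273076133218 rpy [ 1.7987e+02 -1.2000e-01 -9.1420e+01]
trans [-54.5  -0.1  -0.2] rot [ 0.03 -0.02 -0.02]
```

View pics/c4.png

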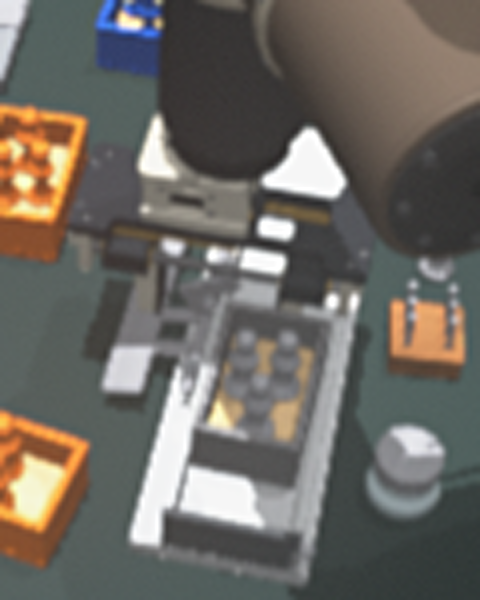

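The tray is well past the gate, the tongue is still raised, and the front is about 55 mm from the stop. I'll slow down from here.

Request:
{"api": "arm_command", "payload": {"steps": [{"translation": [-10, 0, 0], "rotation": [0, 0, 0], "claw": 78}, {"translation": [-20, 0, 0], "rotation": [0, 0, 0], "claw": 78}, {"translation": [-30, 0, 0], "rotation": [0, 0, 0], "claw": 78}, {"translation": [-38, 0, 0], "rotation": [0, 0, 0], "claw": 78}, {"translation": [-43, 0, 0], "rotation": [0, 0, 0], "claw": 78}]}}

```text
clock: 5.15
tool_pos: [0.5167, 0.1241, 0.0258]
orientation: [179.8, -0.2, -91.4]
force: [0.7, -11.0, 10.3]
opening: 0.0779
gripper_force: 5.8
```

Request:
{"api": "arm_command", "payload": {"steps": [{"translation": [-2, 0, 0], "rotation": [0, 0, 0], "claw": 78}, {"translation": [-4, 0, 0], "rotation": [0, 0, 0], "claw": 78}, {"translation": [-6, 0, 0], "rotation": [0, 0, 0], "claw": 78}]}}

```text
clock: 5.45
tool_pos: [0.5168, 0.1295, 0.0258]
orientation: [179.8, -0.2, -91.4]
force: [0.7, -10.8, 9.9]
opening: 0.0778
gripper_force: 5.7
```

```bash
python3 go.py 50 -42.5 26
```

```text
t 5.45 chute 42.4 -41.8 z 25.8 F (np.float64(-10.811388147968207), np.float64(-0.9201205182159483), np.float64(9.940828060116376)) op 0.07782071964665957 rpy [179.81  -0.2  -91.43]
trans [-7.6 -0.7 -0.3] rot [ 0.04 -0.04 -0.03]
```

Request:
{"api": "arm_command", "payload": {"steps": [{"translation": [-2, 0, 0], "rotation": [0, 0, 0], "claw": 78}, {"translation": [-4, 0, 0], "rotation": [0, 0, 0], "claw": 78}, {"translation": [-6, 0, 0], "rotation": [0, 0, 0], "claw": 78}]}}

```text
clock: 5.75
tool_pos: [0.5168, 0.1344, 0.0258]
orientation: [179.8, -0.3, -91.4]
force: [6.4, -24.3, 9.1]
opening: 0.0778
gripper_force: 12.5
```

Request:
{"api": "arm_command", "payload": {"steps": [{"translation": [-1, 0, 0], "rotation": [0, 0, 0], "claw": 78}, {"translation": [-2, 0, 0], "rotation": [0, 0, 0], "claw": 78}]}}

```text
clock: 5.95
tool_pos: [0.5167, 0.1344, 0.0257]
orientation: [179.7, -0.5, -91.3]
force: [8.3, -30.7, 10.8]
opening: 0.0781
gripper_force: 15.5
```

Force rose to 31 N with motion halted, which should be the end stop. I'll check before releasing.

```bash
python3 - <<'E'
from h import *
a,_=snap("side","s5"); 
cv2.imwrite("pics/c5.png",cv2.resize(a[190:300,250:350],(540,594),interpolation=cv2.INTER_CUBIC)[...,::-1])
P=np.load("s5.npz")["P"].reshape(-1,3)*1000
A=np.radians(88.78);d=P-[473.6,89.4,0];x=d@[np.cos(A),np.sin(A),0];y=d@[-np.sin(A),np.cos(A),0]
m=(abs(y)<30)&(P[:,2]>20)&(x>100)&(x<185)
for lo in(-30,0):
    k=m&(y>lo)&(y<lo+30); print(lo,[(i,int((k&(x>=i)&(x<i+4)).sum()),np.round(np.median(P[k&(x>=i)&(x<i+4),2]),0) if (k&(x>=i)&(x<i+4)).any() else None) for i in range(148,184,4)])
E
python3 go.py
```

```text
-30 [(148, 63, np.float64(423.0)), (152, 51, np.float64(425.0)), (156, 43, np.float64(422.0)), (160, 51, np.float64(417.0)), (164, 64, np.float64(404.0)), (168, 66, np.float64(224.0)), (172, 89, np.float64(44.0)), (176, 32, np.float64(45.0)), (180, 7, np.float64(423.0))]
0 [(148, 37, np.float64(446.0)), (152, 29, np.float64(445.0)), (156, 26, np.float64(442.0)), (160, 35, np.float64(443.0)), (164, 52, np.float64(436.0)), (168, 64, np.float64(58.0)), (172, 125, np.float64(43.0)), (176, 44, np.float64(443.0)), (180, 43, np.float64(440.0))]
t 6.0 chute 47.3 -41.7 z 25.8 F (np.float64(-25.971203344431764), np.float64(-6.9652483307329796), np.float64(11.167170018336538)) op 0.07809111755438151 rpy [179.72  -0.47 -91.33]
```

View pics/c5.png

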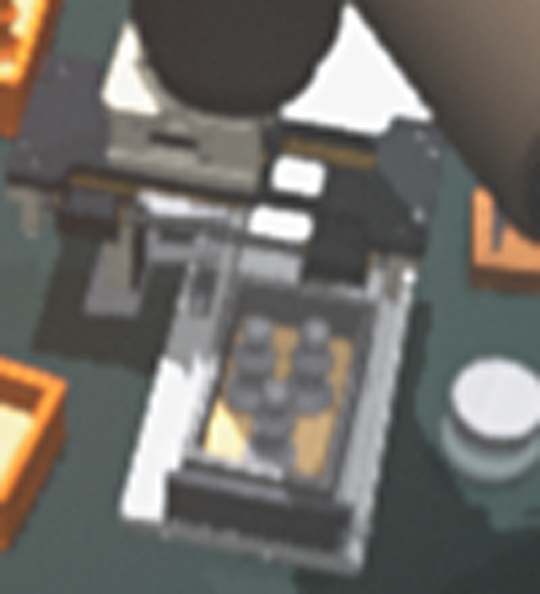

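The tray's front is flush on the stop, with the tray top edge meeting it at x≈168–172. Next I back off slightly, then raise straight up to release the treadle.

Request:
{"api": "arm_command", "payload": {"steps": [{"translation": [3, 0, 0], "rotation": [0, 0, 0], "claw": 78}, {"translation": [6, 0, 0], "rotation": [0, 0, 0], "claw": 78}, {"translation": [8, 0, 0], "rotation": [0, 0, 0], "claw": 78}, {"translation": [8, 0, 0], "rotation": [0, 0, 0], "claw": 78}]}}

```text
clock: 6.4
tool_pos: [0.5184, 0.1319, 0.0259]
orientation: [180.0, 0.0, -91.4]
force: [-1.3, 1.2, 4.6]
opening: 0.0781
gripper_force: 2.0
```

Request:
{"api": "arm_command", "payload": {"steps": [{"translation": [0, 0, -5], "rotation": [0, 0, 0], "claw": 78}, {"translation": [0, 0, -12], "rotation": [0, 0, 0], "claw": 78}, {"translation": [0, 0, -20], "rotation": [0, 0, 0], "claw": 78}, {"translation": [0, 0, -30], "rotation": [0, 0, 0], "claw": 78}, {"translation": [0, 0, -40], "rotation": [0, 0, 0], "claw": 78}]}}

```text
clock: 6.9
tool_pos: [0.5184, 0.131, 0.0665]
orientation: [180.0, -0.0, -91.5]
force: [0.9, -0.4, -0.7]
opening: 0.0778
gripper_force: 0.0
```

Request:
{"api": "arm_command", "payload": {"steps": [{"translation": [0, 0, -40], "rotation": [0, 0, 0], "claw": 78}, {"translation": [0, 0, -80], "rotation": [0, 0, 0], "claw": 78}, {"translation": [0, 0, -120], "rotation": [0, 0, 0], "claw": 78}, {"translation": [0, 0, -160], "rotation": [0, 0, 0], "claw": 78}, {"translation": [0, 0, -160], "rotation": [0, 0, 0], "claw": 78}]}}

```text
clock: 7.4
tool_pos: [0.5213, 0.1322, 0.2325]
orientation: [-179.5, 0.3, -91.4]
force: [0.5, 0.3, -1.3]
opening: 0.0782
gripper_force: 0.0
```

```bash
python3 - <<'E'
from h import *
a,_=snap("side","s6"); 
cv2.imwrite("pics/c6.png",cv2.resize(a[150:300,230:360],(520,600),interpolation=cv2.INTER_CUBIC)[...,::-1])
E
python3 go.py
```

```text
t 7.45 chute 44.8 -44.9 z 229.4 F (np.float64(-0.5379735020031883), np.float64(0.3786094832450335), np.float64(-0.2335787203887093)) op 0.07781979760679286 rpy [-179.69    0.2   -91.47]
```

View pics/c6.png

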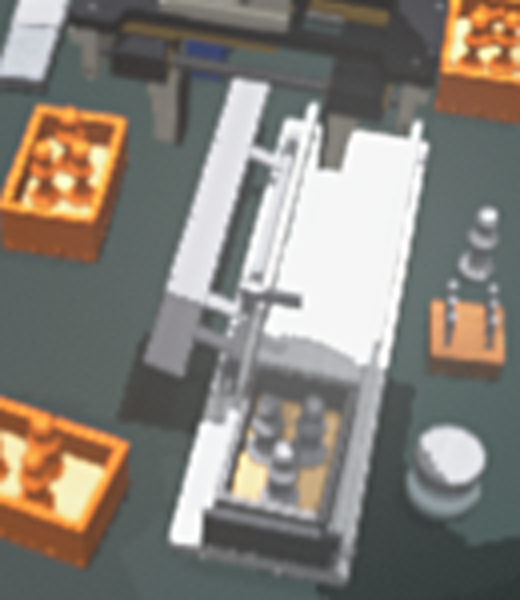

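The gate is shut (tongue at (275,298)) and the tray is against the stop. One numeric check of the gap and yaw, then hand in.

Run:
```python
from h import *
P=np.load("s6.npz")["P"].reshape(-1,3)*1000
A=np.radians(88.78);d=P-[473.6,89.4,0];x=d@[np.cos(A),np.sin(A),0];y=d@[-np.sin(A),np.cos(A),0]
for lo,hi in((-33,-15),(-15,0),(0,15),(15,33)):
    k=(y>lo)&(y<hi)&(P[:,2]>53)&(P[:,2]<64)&(x>40)&(x<185); r=x[k]; print(lo,"rear rim min",np.percentile(r,[1,3]).round(1),"front max",np.percentile(r,[97,99]).round(1))
m=(abs(y)<30)&(x>155)&(x<185)&(P[:,2]<60)
print([(i,int((m&(x>=i)&(x<i+3)).sum()),np.round(np.median(P[m&(x>=i)&(x<i+3),2]),0),np.round(P[m&(x>=i)&(x<i+3),2].min(),0)) for i in range(155,182,3) if (m&(x>=i)&(x<i+3)).any()])
```

```text
-33 rear rim min [59.3 60. ] front max [168.1 168.9]
-15 rear rim min [60.5 60.9] front max [168.1 169.3]
0 rear rim min [58.2 59.5] front max [169.4 170. ]
15 rear rim min [60.4 61. ] front max [170.1 173.9]
[(155, 2, np.float64(57.0), np.float64(57.0)), (158, 1, np.float64(57.0), np.float64(57.0)), (161, 8, np.float64(56.0), np.float64(54.0)), (164, 31, np.float64(57.0), np.float64(54.0)), (167, 62, np.float64(52.0), np.float64(46.0)), (170, 51, np.float64(47.0), np.float64(-2.0)), (173, 234, np.float64(24.0), np.float64(-3.0)), (176, 59, np.float64(5.0), np.float64(-2.0)), (179, 25, np.float64(0.0), np.float64(-3.0))]
```

Rear face ≈ 60 and front ≈ 169–170, so the tray is fully home.

```bash
python3 -c "
from plant import ctrl
print(ctrl.close_job())"
```

```text
the job is handed in; nothing more can be done
None
```

The tray is fully home against the end stop, the gate is shut behind it, and the job was handed in with the arm clear at about 7.5 s on the clock.

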